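# Lock down a prize machine's control box cover

### The arm

A 6-joint arm with a two-finger parallel gripper is mounted at the origin on the work surface. World frame = base frame: x ahead of the robot, y to its left, z up, the work surface at z = 0. Lengths are in m, angles in rad, forces in N, time in s.
With the tool pointing down it reaches from about 0.25 to 0.8 m from the base axis. Payload 3.9 kg.
Tool frame: the origin (TCP) lies at the very end of the fingers, on their centre line; the grasp point (between the pads) lies 19 mm behind it (manip.tcp_to_grasp is the distance from the TCP to the grasp point, in m); z points along the fingers, y is the line along which they close (so a half turn about z gives the same grasp; the last joint's range is limited). The gripper opens to 85 mm and grips with 20 to 120 N. Pads are 22 mm wide; open, the fingers measure 114 mm over their backs; the gripper's body (76 mm by 85 mm) begins 54 mm behind the grasp point. The pads swing forward as they close: fully open they stand 13 mm farther back than shut.
Start: joints at [1.296, 0.26, -0.138, 1.173, 0, 1.571], TCP at [0.142, 0.505, 0.231] pointing down, gripper open.
Joint ranges: [-2.78, 2.78], [-0.83, 1.72], [-1.28, 1.37], [-1.9, 2.12], [-1.57, 1.48], [-3.14, 3.14]. Speed limits (rad/s): [2.57, 2.57, 3.14, 3.14, 3.14, 3.14].

### API

Orientations are given as a rotation vector (axis times angle).
In Python, from workcell import manip, viewer, order gives the robot as it stands. The module is installed in compiled form; this text tells all that it offers.
- The arm moves only by the tool drive_tool, never from a script. Its argument "plan" is a list of rows, each a list of 7 numbers: the finger opening in mm, from 0 to 85.4, then the shift along the tool's x, y, z in mm, then the turn, a rotation vector about the tool's x, y, z in units of 8 degrees (1.0 is 8 degrees). In form: [[claw, x, y, z, rx, ry, rz], ...]. A call has 1 to 20 rows; each row shifts and turns the commanded pose from where the row before left it, along the tool's axes as they then stand; what a row does not reach is not made up. A row lasts 1/10 s, in which the tool goes at most 50 mm and 8.59 degrees, less where a joint would pass 70% of its speed; a pose out of reach is approached as far as the arm can. A call is refused whole if a number of a shift passes 50 or a number of a turn 1, either way. A call with a gripper value outside its range is refused whole. The fingers move at their own pace and stop on an object; "squeeze" is the grip in N (left out, the last holds). Time passes only in rows, so rows that do not move let the fingers close. It gives the time, the measured TCP pose, the force, the opening and the grip force at its end, in the units of the state.
- manip.state(): the state, without advancing time (a new reading comes with each control period).
- viewer.snapshot(name): name is "scene" or "top" or "wrist"; returns the picture (400x640x3 uint8, red, green, blue); there is no depth.
- viewer.camera_info(name): a dict with "fx", "fy", "cx", "cy" (pixels), "k1" (the pictures are not rectified: a ray, as slopes to the right and down, at radius r is drawn at 1 + k1 r^2 times it, then the intrinsics apply), "R" (3x3) and "t" (3): a world point X has camera coordinates R X + t; the wrist camera has in their place "mount" (4x4, takes a point from camera to tool coordinates, whose origin is the TCP and whose axes are the flange's). Camera axes: x right, y down, z forward; pixel columns grow to the right and rows downward; lengths in m; the calibration is good to about 2 mm. A picture is of the moment at which its call begins: read the wrist's pose just before it. camera_info takes no time and is no camera call.
- order.hand_in(): hands the job in; it is judged then, once.
The state is a dict: "t": time; "joints": joint angles; "joint_vel": joint speeds; "effort": joint torques, N m; "ee_pos": TCP position; "eef_rot": TCP orientation; "force": force on the tool from outside, world axes, zero at the start; "torque": the same for the moment, N m; "gripper_width": opening from 0.0 (shut) to 1.0 (fully open); "grip_force": force on a finger pad.
Only numpy, scipy, OpenCV 4.12 (cv2) and the standard library are available. Lean on these libraries where they do the work, as an engineer would, in place of code of your own. Each camera call takes 0.05 s, during which the arm holds its last target. There are 200 camera calls.

### The job

The two slotted screws holding the cover of the prize machine's control box have shaken loose. With the paddle key, turn both clockwise until they are fully home against their stops, so that the two slots line up, touching the box only with the key. Then hang the key upright in its holder again, let go of it, and leave the other things where they are.

Things in the scene. Friction and masses are not known exactly. Their poses are not given: they have to be found in the camera images.
- box: control box, fixed to the work surface: white housing with a bare metal cover, 160 (x) x 240 (y) x 70 mm high; origin at the centre of its underside, y along its long side. The two screws stand on the cover's long centre line at x 0, y +65 and -65 mm
- screw_a_slot (a point): captive round steel quarter-turn screw head on the box cover, 54 mm across, standing 18 mm above the cover, with one straight slot 12 mm wide, 43 mm long (closed ends) and 12 mm deep; this point is the centre of the slot's mouth, on the screw's axis, level with the head's top (88 mm above the work surface). x lies along the slot and turns with the screw, z up
- screw_b_slot (a point): captive round steel quarter-turn screw head on the box cover, 54 mm across, standing 18 mm above the cover, with one straight slot 12 mm wide, 43 mm long (closed ends) and 12 mm deep; this point is the centre of the slot's mouth, on the screw's axis, level with the head's top (88 mm above the work surface). x lies along the slot and turns with the screw, z up
- screw_a (a joint): angle of the screw at +y of the box's origin, rad, growing clockwise seen from above. 0 = slot along the box's x axis (short side); 1.571 = fully home at a hard stop, slot along the box's y axis, in line with the other screw. Starts at 0.25 to 0.8, turns stiffly (0.12 N m friction), stays where left
- screw_b (a joint): angle of the screw at -y of the box's origin, rad, growing clockwise seen from above. 0 = slot along the box's x axis (short side); 1.571 = fully home at a hard stop, slot along the box's y axis, in line with the other screw. Starts at 0.25 to 0.8, turns stiffly (0.12 N m friction), stays where left
- key: loose steel key with black paddle handle, 145 mm long, ~180 g, starts upright in the holder. Origin: centre of the blade's bottom edge; z up the shaft. Blade z 0 to 25 mm, 36 wide along x, 6 thick along y (lowest 3 mm narrows to 32 x 4); shaft 16 thick; flange 66 across, z 60 to 66 mm. In a slot the blade has 3 mm play to each side, so turns about 0.17 rad before it drives the screw
- key_grip (a point): centre of the key's flat black paddle handle, 115 mm above the blade's bottom edge, axes as the key's. The paddle is 56 mm wide along x, 20 mm thick along y and 60 mm tall (z 85 to 145 mm of the key), in the same plane as the blade; grip it across its thickness
- holder: grey plastic holder, fixed: round tube 62 mm outside, 50 inside, open at the top, rim 75 mm above the work surface, on a 100 x 100 x 6 mm foot; origin at the centre of its underside, z up. The key hangs with its flange flat on the rim and the blade inside, the key's origin 15 mm above the holder's. Any turn about the upright is fine
- carton: bystander: loose brown carton, 60 x 130 x 50 mm high; origin at the centre of its underside
- jar: bystander: loose clear lidded jar, 68 mm across, 90 mm high; origin at the centre of its underside
- tray: bystander: loose clear plastic open tray, 110 x 140 x 50 mm high; origin at the centre of its underside

How it is judged:
On the way, in this order (a step that is already met when the one before it is completed fails the run):
1. one of the screws, either one, is fully home (value of joint any of screw_a, screw_b above 1.45 rad), for 0.1 s.
2. both screws are fully home (value of joint each of screw_a, screw_b above 1.45 rad), for 0.1 s.
At the end, for the whole second after the job is handed in: both screws are within 0.12 rad of their stop (angle above 1.45 rad); the key hangs in its holder, released and at rest, upright within 0.12 rad, its origin within 12 mm of the holder's axis and 11 to 19 mm above the holder's origin (flange on the rim) (all of step 2 and angle between key's own z axis and vertical below 0.12 rad and horizontal distance between key and holder below 0.012 m and z of key in the frame of holder between 0.011 and 0.019 m and linear speed of key below 0.02 m/s and contact force between the fingers and key below 0.1 N); the robot touches nothing.
It fails at once if the gripper or arm touches the box or its screws (more than 2 N): only the key may (contact force between any of the fingers, the arm and box above 2 N).
It fails at once if the carton, the jar or the tray is moved more than 30 mm (distance of any of carton, jar, tray from where it was at the start of the episode above 0.03 m).
It also fails if it takes over 58 s, if anything falls off the work surface, if the arm or the gripper's body presses on something with over 40 N, if the wrist force passes 120 N, or if a joint passes its speed limit or range.

## Working session

There is one attempt and no reset: what is moved stays moved. The work goes in short steps, Python scripts to look and compute and a tool call to move; the robot and the scene stay as the last step left them, time stands still between calls to the robot, and variables do not carry over. Pictures are saved under pics/ and viewed, at most 10 in all, crops included, and the job is handed in when it is done.

Besides the shell and the picture viewer there is one more tool, called after "Request:" as a command line: name --pt "numbers of a row" for each row, then --argument value for the rest. drive_tool: Moves the arm, as the interface text tells. Its arguments: {"type":"object","properties":{"plan":{"type":"array"},"squeeze":{"type":"number"}},"required":["plan"]}

```bash
mkdir -p pics; python3 - <<'E'
from workcell import manip, viewer
import cv2
s=manip.state();print(s)
a=viewer.snapshot("top");b=viewer.snapshot("scene")
for n in("top","scene","wrist"):print(n,viewer.camera_info(n))
cv2.imwrite("pics/top.png",a[:,:,::-1]);cv2.imwrite("pics/scene.png",b[:,:,::-1])
E
```

```text
{'t': 0.0, 'joints': array([ 1.29600594e+00,  2.60635945e-01, -1.39339582e-01,  1.17265916e+00,
       -1.68394811e-05,  1.57079870e+00]), 'joint_vel': array([ 0.00228837, -0.00037436, -0.00023213, -0.00047161,  0.00038305,
        0.00096529]), 'effort': array([-2.69085394e-04, -4.05678785e+01,  2.53922796e+01,  1.85953866e-02,
       -2.10368444e-05, -1.26644576e-05]), 'ee_pos': array([0.14228584, 0.50467885, 0.23050123]), 'eef_rot': array([-4.30254255e-01, -3.11175197e+00,  2.86389298e-03]), 'force': array([-0.07559735, -0.20704578, -0.80856477]), 'torque': array([-0.03119654,  0.02307054,  0.01177829]), 'grip_force': 0.0, 'gripper_width': 1.0034629224235312}
top {'fx': 508.10079004002375, 'fy': 508.10079004002375, 'cx': 322.3762973978771, 'cy': 199.70772772135058, 'k1': 0.04144336177226282, 'R': array([[ 0.02835292, -0.99945243,  0.01705751],
       [-0.99530466, -0.0298069 , -0.09208785],
       [ 0.09254586, -0.01436646, -0.99560478]]), 't': array([-0.04907322,  0.62611815,  1.02230838])}
scene {'fx': 374.74975322662254, 'fy': 374.74975322662254, 'cx': 319.3039467070136, 'cy': 204.45123845826075, 'k1': -0.033422510689368884, 'R': array([[-0.78559374,  0.61850323,  0.01721136],
       [ 0.34690609,  0.46331629, -0.81547175],
       [-0.51234622, -0.63465878, -0.57854091]]), 't': array([ 0.5190028 , -0.11263031,  1.13694003])}
wrist {'fx': 354.89716079462056, 'fy': 354.89716079462056, 'cx': 323.86689800942713, 'cy': 200.24651439525226, 'k1': 0.0237982564799315, 'mount': array([[-1.73541126e-04, -9.64605411e-01, -2.63697499e-01,
         6.62690560e-02],
       [ 9.99999872e-01, -2.92934881e-04,  4.13449001e-04,
        -1.02086496e-04],
       [-4.76061339e-04, -2.63697394e-01,  9.64605338e-01,
        -1.42455954e-01],
       [ 0.00000000e+00,  0.00000000e+00,  0.00000000e+00,
         1.00000000e+00]])}
```

View pics/top.png

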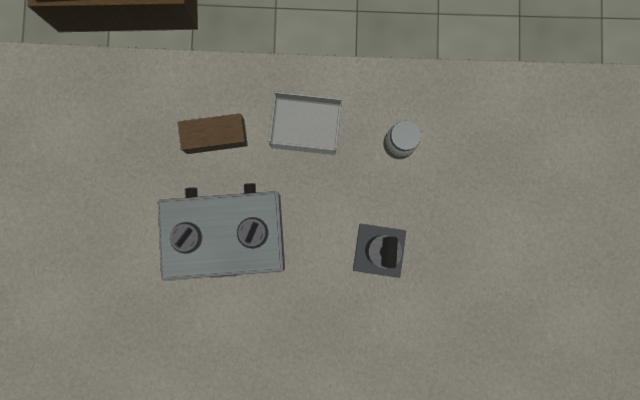

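View pics/scene.png

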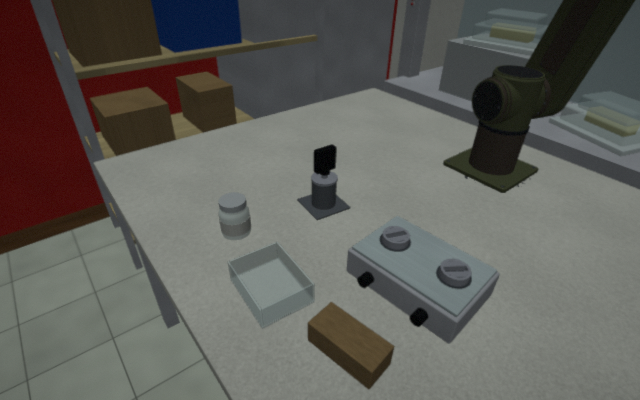

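The top view shows the box at about (220,236), the screw heads near (185,237) for a and (252,233) for b, the key and holder at (385,251), and the bystanders above. I'll zoom in to measure.

```bash
cat > h.py <<'E'
import numpy as np, cv2
from workcell import manip, viewer
from scipy.spatial.transform import Rotation as Ro
def cam(name,st=None):
    c=viewer.camera_info(name)
    if name=="wrist":
        M=np.eye(4);M[:3,:3]=Ro.from_rotvec(st["eef_rot"]).as_matrix();M[:3,3]=st["ee_pos"]
        M=np.linalg.inv(M@c["mount"]);R,t=M[:3,:3],M[:3,3]
    else:R,t=np.array(c["R"]),np.array(c["t"])
    K=np.array([[c["fx"],0,c["cx"]],[0,c["fy"],c["cy"]],[0,0,1]])
    return K,np.array([c["k1"],0,0,0,0]),R,t
def px2w(C,uv,z):
    K,D,R,t=C
    p=cv2.undistortPointsIter(np.array(uv,float).reshape(-1,1,2),K,D,None,None,(3,50,1e-10)).reshape(-1,2)
    d=np.c_[p,np.ones(len(p))]@R; o=-R.T@t
    return o+d*((z-o[2])/d[:,2])[:,None]
def w2px(C,X):
    K,D,R,t=C
    return cv2.projectPoints(np.array(X,float).reshape(-1,1,3),cv2.Rodrigues(R)[0],t,K,D)[0].reshape(-1,2)
E
python3 - <<'E'
from h import *
a=cv2.imread("pics/top.png")
L=cv2.resize(a[185:285,150:290],None,fx=4,fy=4,interpolation=cv2.INTER_CUBIC)
R=cv2.resize(a[215:285,345:415],None,fx=4,fy=4,interpolation=cv2.INTER_CUBIC)
o=np.zeros((400,560+20+210,3),np.uint8);o[:,:560]=L;o[:280,570:790]=R[:,:220]
cv2.imwrite("pics/crop.png",cv2.convertScaleAbs(o,alpha=1.6))
E
```

```text
(no output)
```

View pics/crop.png

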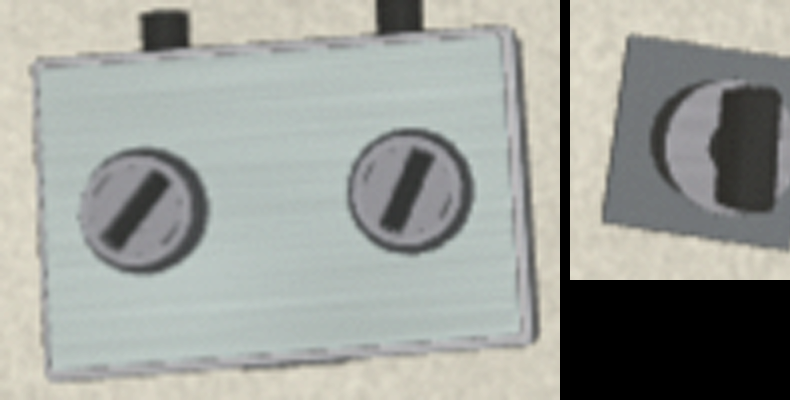

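```bash
python3 - <<'E'
from h import *
C=cam("top")
f=lambda x,y:(x/4+150,y/4+185)
g=lambda x,y:((x-570)/4+345,y/4+215)
A=px2w(C,[f(110,246),f(162,174),f(393,230),f(426,152)],.088);print(A)
a=A[:2].mean(0);b=A[2:].mean(0);d=a-b
print("a",a,"b",b,"dist",np.linalg.norm(d),"box y dir deg",np.degrees(np.arctan2(d[1],d[0])))
an=lambda p,q:np.degrees(np.arctan2(*(q-p)[[1,0]]))
print("slots deg",an(A[0],A[1]),an(A[2],A[3]))
P=px2w(C,[g(781,90),g(773,210),g(754,150)],.16);print(P,"paddle deg",an(P[1],P[0]))
print(px2w(C,[g(628,36),g(604,220)],.006), px2w(C,[(379.5,250.5)],.006))
s=manip.state();R=Ro.from_rotvec(s["eef_rot"]).as_matrix();print(R)
E
```

```text
[[0.52326716 0.24568459 0.088     ]
 [0.55844326 0.22282422 0.088     ]
 [0.53456554 0.11082385 0.088     ]
 [0.57264834 0.0964934  0.088     ]]
a [0.54085521 0.2342544  0.088     ] b [0.55360694 0.10365863 0.088     ] dist 0.13121685725335586 box y dir deg 95.57683971627598
slots deg -33.0191769249899 -20.621184455982036
[[ 0.55085377 -0.16660243  0.16      ]
 [ 0.49719437 -0.16373689  0.16      ]
 [ 0.52363765 -0.15483734  0.16      ]] paddle deg -3.0568370419097417
[[ 0.58037594 -0.11084935  0.006     ]
 [ 0.48396893 -0.10032973  0.006     ]] [[ 0.52604036 -0.15401255  0.006     ]]
[[-9.62491521e-01  2.71311381e-01 -4.54850767e-04]
 [ 2.71311762e-01  9.62490088e-01 -1.66106986e-03]
 [-1.28778027e-05 -1.72217202e-03 -9.99998517e-01]]
```

Request:
drive_tool --pt "85 0 0 0 0 0 -0.8" --pt "85 0 0 0 0 0 -0.8" --pt "85 -26 -40 -2 0 0 0" --pt "85 -26 -40 -2 0 0 0" --pt "85 -26 -40 -2 0 0 0" --pt "85 -26 -40 -2 0 0 0" --pt "85 -26 -40 -2 0 0 0" --pt "85 -26 -40 -2 0 0 0" --pt "85 -26 -40 -2 0 0 0" --pt "85 -26 -40 -2 0 0 0" --pt "85 -26 -40 -2 0 0 0" --pt "85 -26 -40 -2 0 0 0" --pt "85 -26 -40 -2 0 0 0" --pt "85 -26 -40 -2 0 0 0" --pt "85 -26 -40 -2 0 0 0" --pt "85 -26 -40 -2 0 0 0" --pt "85 -26 -40 -2 0 0 0" --pt "85 -26 -40 -2 0 0 0" --pt "85 0 0 0 0 0 0" --pt "85 0 0 0 0 0 0" --squeeze 60

```text
t: 2.1
ee_pos: [0.5248, -0.156, 0.2623]
eef_rot: [-0.084, -3.138, -0.001]
force: [-0.3, -0.7, -0.7]
gripper_width: 1.002
grip_force: 0.0
```

```bash
cat > look.py <<'E'
import sys
from h import *
s=manip.state();a=viewer.snapshot("wrist")
np.savez("last.npz",p=s["ee_pos"],r=s["eef_rot"])
R=Ro.from_rotvec(s["eef_rot"]).as_matrix()
print(s["t"],s["ee_pos"],"yaw",np.degrees(np.arctan2(R[1,0],R[0,0])),"z",R[:,2],"q6",s["joints"][5])
cv2.imwrite(sys.argv[1],cv2.convertScaleAbs(a[:,:,::-1],alpha=1.5))
E
python3 look.py pics/w1.png
```

```text
2.1 [ 0.52481149 -0.15603427  0.26225326] yaw 176.9365036506684 z [-2.00444930e-03  9.18186352e-04 -9.99997570e-01] q6 -0.2357034961928425
```

View pics/w1.png

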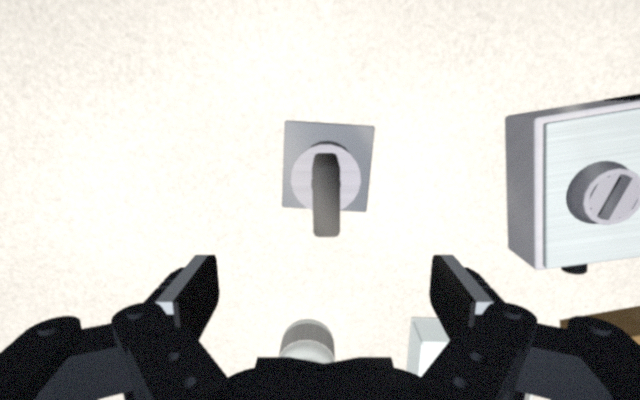

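Wrist view: the paddle is at cols 313–340 and rows 153–236, about centred between the fingers (~324). The holder foot has corners (286,121), (374,126), (366,212) and (283,207).

```bash
python3 - <<'E'
from h import *
l=np.load("last.npz");C=cam("wrist",dict(ee_pos=l["p"],eef_rot=l["r"]))
F=px2w(C,[(286,121),(374,126),(366,212),(283,207)],.006);print(F,F.mean(0))
print("far end top corners",px2w(C,[(314,236),(339,236)],.16))
for c in [(.5248,-.156),(.5248,-.154)]:
  for yaw in(-3,-1):
    u=np.radians(yaw);e=np.array([np.cos(u),np.sin(u)]);n=np.array([-e[1],e[0]])
    print(c,yaw,w2px(C,[[*(np.array(c)+sx*.028*e+sy*.01*n),.16] for sx in(-1,1) for sy in (-1,1)]).round(1).tolist())
E
```

```text
[[ 0.47482201 -0.19474405  0.006     ]
 [ 0.48538474 -0.09848548  0.006     ]
 [ 0.58390575 -0.10946023  0.006     ]
 [ 0.5725463  -0.20629864  0.006     ]] [ 0.5291647 -0.1522471  0.006    ]
far end top corners [[ 0.55201175 -0.16475763  0.16      ]
 [ 0.55300422 -0.14641616  0.16      ]]
(0.5248, -0.156) -3 [[309.5, 160.7], [338.3, 160.7], [310.4, 236.5], [337.6, 236.4]]
(0.5248, -0.156) -1 [[308.1, 161.2], [336.9, 160.2], [311.7, 236.9], [338.9, 236.0]]
(0.5248, -0.154) -3 [[312.3, 160.6], [341.2, 160.5], [313.1, 236.3], [340.3, 236.3]]
(0.5248, -0.154) -1 [[310.9, 161.1], [339.8, 160.0], [314.4, 236.8], [341.6, 235.8]]
```

Request:
drive_tool --pt "85 0 1.5 30 0 0 0" --pt "85 0 0 30 0 0 0" --pt "85 0 0 30 0 0 0" --pt "85 0 0 30 0 0 0" --pt "85 0 0 30 0 0 0" --pt "85 0 0 0 0 0 0" --pt "10 0 0 0 0 0 0" --pt "10 0 0 0 0 0 0" --pt "10 0 0 0 0 0 0" --pt "10 0 0 0 0 0 0" --pt "10 0 0 0 0 0 0" --pt "10 0 0 0 0 0 0" --pt "10 0 0 0 0 0 0" --pt "10 0 0 0 0 0 0" --squeeze 90

```text
t: 3.55
ee_pos: [0.5259, -0.154, 0.1145]
eef_rot: [0.081, 3.138, -0.0]
force: [0.1, 0.3, 5.9]
gripper_width: 0.227
grip_force: 87.8
```

Request:
drive_tool --pt "10 0 0 -20 0 0 0" --pt "10 0 0 -25 0 0 0" --pt "10 0 0 -25 0 0 0" --pt "10 0 0 -27 0 0 0" --pt "10 0 0 0 0 0 0.7" --pt "10 0 0 0 0 0 0.8" --pt "10 0 0 0 0 0 0.7" --pt "10 0 25 0 0 0 0" --pt "10 0 38 0 0 0 0" --pt "10 0 38 0 0 0 0" --pt "10 0 38 0 0 0 0" --pt "10 0 38 0 0 0 0" --pt "10 0 38 0 0 0 0" --pt "10 -2 25 0 0 0 0" --pt "10 -3 11 0 0 0 0" --pt "10 0 0 0 0 0 0" --pt "10 0 0 0 0 0 0" --pt "10 0 0 0 0 0 0"

```text
t: 5.35
ee_pos: [0.6172, 0.0781, 0.2102]
eef_rot: [-0.563, -3.09, 0.001]
force: [0.0, 0.3, -1.5]
gripper_width: 0.225
grip_force: 88.2
```

```bash
python3 look.py pics/w2.png
```

```text
5.35 [0.61722227 0.0780981  0.21023726] yaw 159.36442377238836 z [-9.06574412e-04 -5.84126770e-04 -9.99999418e-01] q6 0.4862611258069346
```

View pics/w2.png

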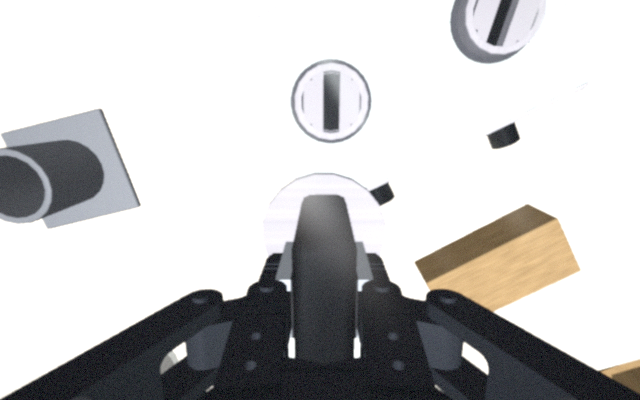

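Wrist view: the screw b slot spans cols 324–341 and rows 70–131, and its head is centred at about (331,101). The flange spans cols 263–384 with its top edge at row 173. The screw a slot is at about (505,20), partly out of frame.

```bash
python3 - <<'E'
from h import *
l=np.load("last.npz");C=cam("wrist",dict(ee_pos=l["p"],eef_rot=l["r"]));R=Ro.from_rotvec(l["r"]).as_matrix()
T=lambda X:(X-l["p"])@R*1000
S=px2w(C,[(332.5,70),(331.5,131),(331,101),(324.5,100),(341,100)],.088);print(S,"\n",T(S))
e=S[1]-S[0];print("slot len",np.linalg.norm(e),"yaw",np.degrees(np.arctan2(-e[1],-e[0])))
f=T(px2w(C,[(263,232),(384,232),(324,173)],.1767));print("flange",f)
I=cv2.imread("pics/w2.png",0);print((I[100,310:355]).tolist());print(I[172:178,324].tolist(),I[225,255:270].tolist(),I[225,378:392].tolist())
E
```

```text
[[0.53642195 0.11494465 0.088     ]
 [0.57553244 0.09972617 0.088     ]
 [0.55559062 0.10672353 0.088     ]
 [0.55330277 0.10260375 0.088     ]
 [0.55747518 0.11366672 0.088     ]] 
 [[ 88.52323984   6.1125571  122.28891459]
 [ 46.55871154   5.65388152 122.26234755]
 [ 67.68710919   5.17435638 122.27633895]
 [ 68.37627382   0.51261641 122.28081953]
 [ 68.37040298  12.33624344 122.27057475]]
slot len 0.04196704331641322 yaw 158.73823313211136
flange [[  0.82703067 -32.04635903  33.56556502]
 [  0.82419485  31.66066249  33.51038352]
 [ 32.37390122   0.07459689  33.55801399]]
[245, 245, 249, 249, 245, 249, 244, 249, 245, 247, 245, 240, 218, 160, 96, 67, 74, 68, 71, 72, 76, 75, 78, 77, 79, 85, 93, 101, 131, 181, 225, 245, 247, 247, 246, 248, 249, 248, 245, 249, 249, 252, 249, 248, 248]
[243, 189, 204, 238, 251, 246] [255, 255, 255, 255, 255, 255, 255, 255, 251, 249, 247, 247, 246, 246, 249] [253, 254, 250, 253, 254, 252, 254, 255, 255, 255, 255, 255, 255, 255]
```

Request:
drive_tool --pt "10 22 2 0 0 0 0" --pt "10 23 2 0 0 0 0" --pt "10 23 2 0 0 0 0" --pt "10 0 0 0 0 0 0" --pt "10 0 0 0 0 0 0" --pt "10 0 0 10 0 0 0" --pt "10 0 0 8 0 0 0" --pt "10 0 0 4 0 0 0" --pt "10 0 0 3 0 0 0" --pt "10 0 0 3 0 0 0" --pt "10 0 0 0 0 0 0"

```text
t: 6.5
ee_pos: [0.5562, 0.109, 0.1818]
eef_rot: [-0.56, -3.09, 0.0]
force: [-1.1, -0.7, -0.9]
gripper_width: 0.226
grip_force: 88.2
```

Request:
drive_tool --pt "10 0 0 3 0 0 0" --pt "10 0 0 0 0 0 0.7" --pt "10 0 0 0 0 0 0.7" --pt "10 0 0 0 0 0 0.7" --pt "10 0 0 0 0 0 0.7" --pt "10 0 0 0 0 0 0.7" --pt "10 0 0 0 0 0 0.7" --pt "10 0 0 0 0 0 0.7" --pt "10 0 0 0 0 0 0.7" --pt "10 0 0 0 0 0 0.7" --pt "10 0 0 0 0 0 0.7" --pt "10 0 0 0 0 0 0.7" --pt "10 0 0 0 0 0 0.7" --pt "10 0 0 0 0 0 0"

```text
t: 7.9
ee_pos: [0.5561, 0.1084, 0.1791]
eef_rot: [2.177, 2.264, -0.002]
force: [0.6, -2.2, -2.7]
gripper_width: 0.224
grip_force: 88.3
```

```bash
cat > st.py <<'E'
from h import *
s=manip.state();R=Ro.from_rotvec(s["eef_rot"]).as_matrix()
print(s["t"],s["ee_pos"].round(4),"yaw",np.degrees(np.arctan2(R[1,0],R[0,0])).round(1),"F",s["force"].round(2),"T",s["torque"].round(3),"grip",s["gripper_width"],"q6",s["joints"][5])
E
python3 st.py
```

```text
7.9 [0.5561 0.1084 0.1791] yaw 92.3 F [ 0.58 -2.17 -2.74] T [-0.469  0.131  0.126] grip 0.22435045091466724 q6 1.724666603094568
```

Request:
drive_tool --pt "10 0 0 0 0 0 0.3" --pt "10 0 0 0 0 0 0.3" --pt "10 0 0 0 0 0 0.3" --pt "10 0 0 0 0 0 0"

```text
t: 8.3
ee_pos: [0.5562, 0.1085, 0.1792]
eef_rot: [2.313, 2.125, -0.002]
force: [0.1, -2.0, -2.7]
gripper_width: 0.221
grip_force: 88.3
```

```bash
python3 st.py
```

```text
8.3 [0.5562 0.1085 0.1792] yaw 85.2 F [ 0.06 -2.01 -2.72] T [-0.678  0.021  0.045] grip 0.22146743875719127 q6 1.8485992162848646
```

Request:
drive_tool --pt "10 0 0 0 0 0 0.3" --pt "10 0 0 0 0 0 0.3" --pt "10 0 0 0 0 0 0"

```text
t: 8.6
ee_pos: [0.5562, 0.1085, 0.1791]
eef_rot: [2.397, 2.029, -0.002]
force: [-0.2, -3.1, -2.6]
gripper_width: 0.225
grip_force: 88.6
```

```bash
python3 look.py pics/w3.png; python3 st.py
```

```text
8.6 [0.5561758  0.10848904 0.17913791] yaw 80.47993969149718 z [-2.10219872e-04 -1.62333203e-03 -9.99998660e-01] q6 1.9304744404330398
8.65 [0.5562 0.1086 0.1792] yaw 80.5 F [ 0.75 -3.35 -3.52] T [-0.988 -0.009  0.983] grip 0.21942292431442392 q6 1.9305657305958261
```

View pics/w3.png

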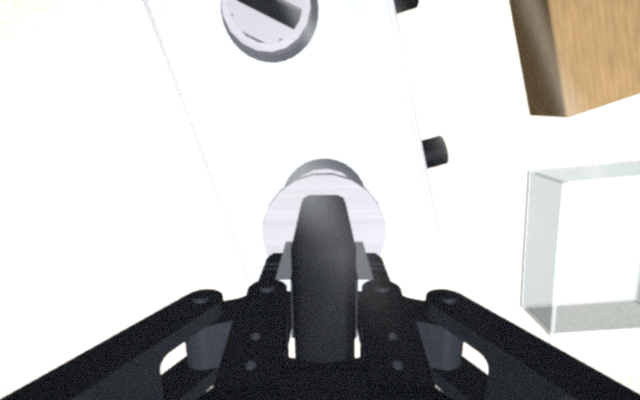

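Torque of 0.98 N m shows screw b is at its stop. I'll unwind within the play, lift out, and move to the look spot for a.

Request:
drive_tool --pt "10 0 0 0 0 0 -0.6" --pt "10 0 0 0 0 0 -0.6" --pt "10 0 0 -6 0 0 0" --pt "10 0 0 -13 0 0 0" --pt "10 0 0 -14 0 0 0" --pt "10 0 0 0 0 0 -1" --pt "10 0 0 0 0 0 -1" --pt "10 0 0 0 0 0 -1" --pt "10 0 0 0 0 0 -1" --pt "10 0 0 0 0 0 -1" --pt "10 0 0 0 0 0 -1" --pt "10 0 0 0 0 0 -1.0" --pt "10 5 30 0 0 0 0" --pt "10 5 35 0 0 0 0" --pt "10 3 25 0 0 0 0" --pt "10 0 11 0 0 0 0" --pt "10 0 0 0 0 0 0" --pt "10 0 0 0 0 0 0"

```text
t: 10.45
ee_pos: [0.6017, 0.1994, 0.2124]
eef_rot: [-0.923, -3.002, 0.001]
force: [-0.3, -0.1, -0.9]
gripper_width: 0.223
grip_force: 88.6
```

```bash
python3 look.py pics/w4.png
```

```text
10.45 [0.60173924 0.19935968 0.21235643] yaw 145.81952672860632 z [-8.24515406e-04 -4.06119952e-04 -9.99999578e-01] q6 0.9165500664441962
```

View pics/w4.png

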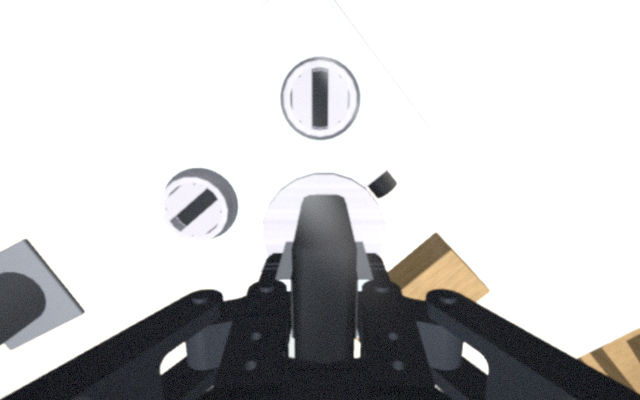

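The screw a slot is at cols 312–328 and rows 68–129, straight in the picture. Screw b's slot runs (178,228)–(213,196), pointing toward a, with a's centre at (320,98). The flange is unchanged in the hand.

```bash
python3 - <<'E'
from h import *
l=np.load("last.npz");C=cam("wrist",dict(ee_pos=l["p"],eef_rot=l["r"]));R=Ro.from_rotvec(l["r"]).as_matrix()
T=lambda X:(X-l["p"])@R*1000
S=px2w(C,[(320,68),(320,129),(320,98),(174,221),(216,195)],.088);print(S,"\n",T(S))
a=S[:2].mean(0);e=S[3]-S[4];d=S[3:].mean(0)-a
print("slot b deg",np.degrees(np.arctan2(e[1],e[0]))%180,"line deg",np.degrees(np.arctan2(d[1],d[0]))%180)
I=cv2.imread("pics/w4.png",0);print(I[100,305:335].tolist())
E
```

```text
[[0.52569728 0.24777257 0.088     ]
 [0.56050797 0.22397014 0.088     ]
 [0.54241093 0.23634373 0.088     ]
 [0.55483017 0.08839795 0.088     ]
 [0.55677544 0.12894918 0.088     ]] 
 [[  90.04937007   -2.57043269  124.39941112]
 [  47.87921635   -2.70483858  124.38037581]
 [  69.80189494   -2.63544544  124.39027193]
 [ -23.58833709 -118.04971367  124.44011582]
 [  -2.41587239  -83.4099612   124.42204325]]
slot b deg 87.25358076617765 line deg 95.70185031457326
[244, 243, 247, 245, 244, 234, 199, 137, 84, 71, 70, 65, 70, 62, 79, 72, 71, 58, 69, 68, 72, 73, 128, 202, 234, 244, 242, 247, 245, 244]
```

Request:
drive_tool --pt "10 23 -0.5 0 0 0 0" --pt "10 23 -1 0 0 0 0" --pt "10 23.5 -1 0 0 0 0" --pt "10 0 0 0 0 0 0" --pt "10 0 0 0 0 0 0" --pt "10 0 0 11 0 0 0" --pt "10 0 0 9 0 0 0" --pt "10 0 0 4 0 0 0" --pt "10 0 0 3 0 0 0" --pt "10 0 0 3 0 0 0" --pt "10 0 0 3 0 0 0" --pt "10 0 0 0 0 0 0"

```text
t: 11.7
ee_pos: [0.5432, 0.2368, 0.1789]
eef_rot: [-0.922, -3.003, 0.001]
force: [0.1, 1.0, -1.0]
gripper_width: 0.221
grip_force: 88.6
```

```bash
python3 - <<'E'
from h import *
l=np.load("last.npz");C=cam("wrist",dict(ee_pos=l["p"],eef_rot=l["r"]))
I=cv2.imread("pics/w4.png",0)[180:240,163:228]
m=((I<120)).astype(np.uint8);n,L,s,c=cv2.connectedComponentsWithStats(m);print(s.tolist())
for k in range(1,n):
  if s[k,4]<150:continue
  q=np.argwhere(L==k)[:,::-1]+[163,180]
  r=cv2.minAreaRect(q.astype(np.float32));print(r)
  B=cv2.boxPoints(r);W=px2w(C,B,.082);print([np.degrees(np.arctan2(*(W[i+1]-W[i])[[1,0]]))%180 for i in(0,1)],np.linalg.norm(W[1]-W[0]),np.linalg.norm(W[2]-W[1]))
E
python3 st.py
```

```text
[[0, 0, 65, 60, 3270], [60, 0, 2, 2, 2], [62, 3, 1, 1, 1], [64, 3, 1, 1, 1], [54, 4, 3, 2, 3], [64, 5, 1, 1, 1], [57, 6, 8, 16, 47], [14, 9, 39, 36, 574], [64, 45, 1, 1, 1]]
((196.4047393798828, 206.96859741210938), (13.829217910766602, 42.072471618652344), 49.184913635253906)
[np.float64(95.47105184030552), np.float64(2.7286434359109193)] 0.035555451475534426 0.010669821207410855
11.7 [0.5432 0.2368 0.1789] yaw 145.9 F [ 0.06  0.95 -1.05] T [ 0.012 -0.055 -0.013] grip 0.2207711929376488 q6 1.0070668335314286
```

Request:
drive_tool --pt "10 0 0 0 0 0 0.7" --pt "10 0 0 0 0 0 0.7" --pt "10 0 0 0 0 0 0.7" --pt "10 0 0 0 0 0 0.7" --pt "10 0 0 0 0 0 0.7" --pt "10 0 0 0 0 0 0.7" --pt "10 0 0 0 0 0 0.7" --pt "10 0 0 0 0 0 0.7" --pt "10 0 0 0 0 0 0.7" --pt "10 0 0 0 0 0 0.6" --pt "10 0 0 0 0 0 0.5" --pt "10 0 0 0 0 0 0.3" --pt "10 0 0 0 0 0 0.3" --pt "10 0 0 0 0 0 0.2" --pt "10 0 0 0 0 0 0" --pt "10 0 0 0 0 0 0"

```text
t: 13.3
ee_pos: [0.543, 0.2365, 0.1794]
eef_rot: [2.4, 2.026, -0.002]
force: [-0.8, -2.3, 0.2]
gripper_width: 0.222
grip_force: 89.1
```

```bash
python3 st.py
```

```text
13.3 [0.543  0.2365 0.1794] yaw 80.3 F [-0.8  -2.33  0.16] T [-0.753  0.345  1.03 ] grip 0.22196532974443062 q6 2.1506094279606267
```

Request:
drive_tool --pt "10 0 0 0 0 0 -0.6" --pt "10 0 0 0 0 0 -0.6" --pt "10 0 0 -6 0 0 0" --pt "10 0 0 -14 0 0 0" --pt "10 0 0 -16 0 0 0" --pt "10 0 0 0 0 0 -1" --pt "10 0 0 0 0 0 -1" --pt "10 0 0 0 0 0 -1" --pt "10 0 0 0 0 0 -1" --pt "10 0 0 0 0 0 -1" --pt "10 0 0 0 0 0 -1" --pt "10 0 0 0 0 0 -1" --pt "10 0 0 0 0 0 -1" --pt "10 0 0 0 0 0 -1" --pt "10 0 0 0 0 0 -1" --pt "10 0 0 0 0 0 -0.9" --pt "10 0 0 0 0 0 0" --pt "10 0 0 0 0 0 0"

```text
t: 15.1
ee_pos: [0.5436, 0.2371, 0.2157]
eef_rot: [0.087, 3.14, 0.001]
force: [0.6, -0.3, -0.3]
gripper_width: 0.225
grip_force: 88.5
```

Request:
drive_tool --pt "10 0 -25 0 0 0 0" --pt "10 0 -35 0 0 0 0" --pt "10 0 -45 0 0 0 0" --pt "10 0 -45 0 0 0 0" --pt "10 0 -45 0 0 0 0" --pt "10 0 -45 0 0 0 0" --pt "10 -1 -45 0 0 0 0" --pt "10 -1 -45 0 0 0 0" --pt "10 -1 -35 0 0 0 0" --pt "10 0 -26 0 0 0 0" --pt "10 0 0 0 0 0 0" --pt "10 0 0 0 0 0 0" --pt "10 0 0 0 0 0 0"

```text
t: 16.4
ee_pos: [0.5263, -0.153, 0.2154]
eef_rot: [0.081, 3.14, 0.001]
force: [-0.1, 0.4, -1.4]
gripper_width: 0.222
grip_force: 88.5
```

```bash
python3 st.py; python3 - <<'E'
from h import *
cv2.imwrite("pics/t2.png",cv2.convertScaleAbs(cv2.resize(viewer.snapshot("top")[175:295,140:440,::-1],None,fx=2.6,fy=2.6),alpha=1.5))
E
```

```text
16.4 [ 0.5263 -0.153   0.2154] yaw 177.0 F [-0.15  0.39 -1.36] T [-0.01   0.081 -0.069] grip 0.22209930030740518 q6 -0.23136793928602373
```

View pics/t2.png

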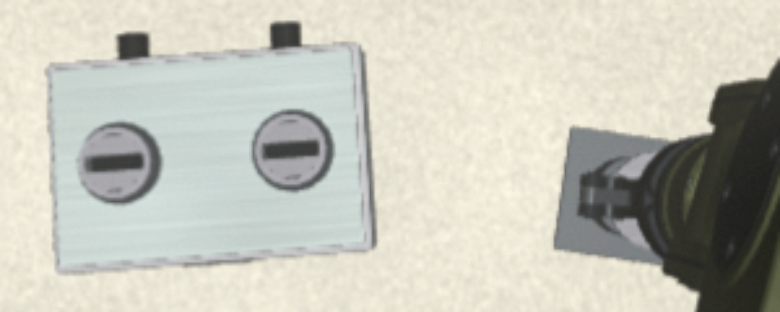

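Both slots line up along the box's long axis at (115,162) and (291,150). Now I'll lower the key into the holder.

Request:
drive_tool --pt "10 0 -1 20 0 0 0" --pt "10 0 0 15 0 0 0" --pt "10 0 0 15 0 0 0" --pt "10 0 0 15 0 0 0" --pt "10 0 0 15 0 0 0" --pt "10 0 0 10 0 0 0" --pt "10 0 0 5 0 0 0" --pt "10 0 0 4 0 0 0" --pt "10 0 0 2 0 0 0" --pt "10 0 0 0 0 0 0"

```text
t: 17.45
ee_pos: [0.5266, -0.1548, 0.1148]
eef_rot: [0.081, 3.14, -0.0]
force: [-0.3, 0.8, -1.4]
gripper_width: 0.219
grip_force: 88.6
```

Request:
drive_tool --pt "10 0 0 1 0 0 0" --pt "10 0 0 0 0 0 0"

```text
t: 17.65
ee_pos: [0.5267, -0.155, 0.1145]
eef_rot: [0.081, 3.139, -0.0]
force: [-1.3, -0.0, 4.5]
gripper_width: 0.224
grip_force: 89.2
```

Request:
drive_tool --pt "30 0 0 0 0 0 0" --pt "45 0 0 0 0 0 0" --pt "60 0 0 0 0 0 0" --pt "85 0 0 0 0 0 0" --pt "85 0 0 0 0 0 0" --pt "85 0 0 0 0 0 0" --pt "85 0 0 0 0 0 0" --pt "85 0 0 -15 0 0 0" --pt "85 0 0 -30 0 0 0" --pt "85 0 0 -40 0 0 0" --pt "85 0 0 -40 0 0 0" --pt "85 0 0 -25 0 0 0" --pt "85 0 0 0 0 0 0" --pt "85 0 0 0 0 0 0" --pt "85 0 0 0 0 0 0"

```text
t: 19.15
ee_pos: [0.5254, -0.1545, 0.2619]
eef_rot: [-0.081, -3.138, -0.001]
force: [-0.1, -0.2, -0.0]
gripper_width: 0.993
grip_force: 0.0
```

```bash
python3 look.py pics/w5.png; python3 st.py
```

```text
19.15 [ 0.52535238 -0.15453878  0.26192926] yaw 177.0548679613902 z [-2.36775859e-03  6.98007425e-04 -9.99996953e-01] q6 -0.23469028884440063
19.2 [ 0.5252 -0.1545  0.2617] yaw 177.1 F [-0.26  0.14  0.1 ] T [-0.005 -0.031  0.019] grip 0.9905045632577717 q6 -0.2346612977404734
```

View pics/w5.png

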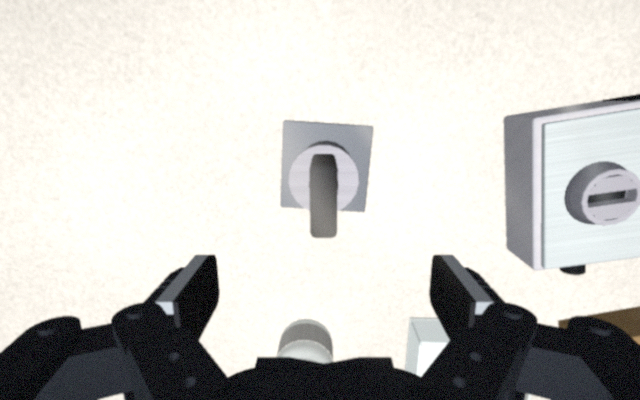

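The key hangs upright at (323,190), looking the same as at the start, and the gripper is clear. Handing in.

```bash
python3 -c "
from workcell import order
print(order.hand_in())"
```

```text
the job is handed in; nothing more can be done
None
```

I turned both screws clockwise to their stops so the slots line up, hung the key upright in its holder and let go of it, and handed the job in at about 19 s; `order.hand_in()` gave no verdict.

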